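# Snap the retaining clip onto the spindle

## Robot

A 7-joint arm with a two-finger parallel gripper is mounted at the origin on the work surface. World frame = base frame: x ahead of the robot, y to its left, z up, the work surface at z = 0. Lengths are in m, angles in rad, forces in N, time in s.
With the tool pointing down it reaches from about 0.425 to 0.925 m from the base axis. Payload 6.8 kg.
Tool frame: the origin (TCP) lies on the centre line of the jaws, within the pads' length; the fingertips stand 19 mm ahead of it and the grasp point (between the pads) is the TCP (tcp_to_tips is the distance from the TCP to the fingertips, in m); x points along the fingers, y is the direction in which the jaws open and shut, and the axes are right-handed (so a half turn about x gives the same grasp; the last joint's range is limited). The gripper opens to 85 mm and grips with 20 to 120 N. Pads are 22 mm wide; open, the fingers measure 114 mm over their backs; the gripper's body (76 mm by 85 mm) begins 54 mm behind the grasp point. The pads swing forward as they close: fully open they stand 13 mm farther back than shut.
Start: joints at [1.155, 0.477, 0.022, 1.555, -0.011, 1.109, -0.083], TCP at [0.205, -0.643, 0.25] pointing down, gripper open.
Joint ranges: [-2.96, 2.96], [-0.34, 2.1], [-1.41, 1.46], [0.24, 2.44], [-1.37, 4.51], [0.17, 1.92], [-2.96, 2.96]. Speed limits (rad/s): [2.39, 2.39, 3.14, 3.14, 3.14, 3.14, 3.14].

## Interface

Orientations are given as a unit quaternion [w, x, y, z].
In Python, from station import get_obs, read_camera, hand_in, spot_in, cut_out, tcp_to_tips gives the robot as it stands.
- The arm moves only by the shell command python3 -m jog 'ROWS' [FORCE]. ROWS is JSON, a list of rows, each an object of numbers: "gripper": the closure, from 0 (fully open) to 1 (shut); "dx", "dy", "dz": the shift along the world's x, y, z in m; "rx", "ry", "rz": the turn, a rotation vector about the world's x, y, z in degrees. In form: [{"gripper": .., "dx": .., "dy": .., "dz": .., "rx": .., "ry": .., "rz": ..}, ...]. A call has 1 to 10 rows; each row is the pose to reach, as a shift and turn from the pose commanded when the call began; what a row does not reach only later rows make up. A row lasts 1/10 s, in which the tool goes at most 50 mm and 8.59 degrees, less where a joint would pass 70% of its speed; a pose out of reach is approached as far as the arm can. A call with a gripper value outside its range is refused whole. The fingers move at their own pace and stop on an object; FORCE is the grip in N (left out, the last holds). Time passes only in rows, so rows that repeat a pose let the fingers close. It gives the time, the measured TCP pose, the force and the opening at its end, in the units of the state.
- get_obs(): the state, without advancing time (a new reading comes with each control period).
- read_camera(name): name is "side" or "top" or "wrist"; returns a dict with "pixels" (400x640x3 uint8, blue, green, red), "range_z" (400x640 float32, m along the optical axis (not along the pixel's ray), 0 where there is no reading), "camera_matrix" (3x3 intrinsics, pixels), "cam_to_world" (4x4, takes a point from camera to world coordinates). Camera axes: x right, y down, z forward; pixel columns grow to the right and rows downward; lengths in m; the calibration is good to about 2 mm. A picture is of the moment at which its call begins.
- hand_in(): hands the job in, once; it reports no verdict.
Trained networks look in the newest picture that a camera, given by its name, has taken for a name from the list of things; names that differ only in an ending like _2 or _b are one class to them, and where a whole thing is asked for, a point or a joint stands for the part that bears it (a point fixed in the world has none). Each returns a list of dicts, best first, with "conf" (0 to 1); they miss things now and then, are a little off and sometimes report something else, mostly with a low value. They report only what shows in the picture. A call takes as long as a camera call. They do not tell look-alikes from the thing itself.
- spot_in(camera, label): "box" ([centre column, centre row, width, height] in pixels, round what is visible of it).
- cut_out(camera, label): "mask" (400x640 bool, what is visible of it) and "box" ([centre column, centre row, width, height] in pixels, round what is visible of it).
The state is a dict: "t": time; "q": joint angles; "joint_vel": joint speeds; "joint_torque": joint torques, N m; "eef_pos": TCP position; "tool_rot": TCP orientation; "contact_force": force on the tool from outside, world axes, zero at the start; "torque": the same for the moment, N m; "gripper_width": opening from 0.0 (shut) to 1.0 (fully open).
Only numpy, scipy, OpenCV 4.12 (cv2) and the standard library are available. Lean on these libraries where they do the work, as an engineer would, in place of code of your own. Each camera call takes 0.05 s, during which the arm holds its last target. There are 200 camera calls.

## Task

Take the largest of the three steel spring clips from the wooden rack and push it straight down, open side first, into the groove in the middle of the spindle on the green stand until it snaps fully home. Leave the two smaller clips in their slots, and let go of the clip when it is on.

Things in the scene. Friction and masses are not known exactly. Their poses are not given: they have to be found in the camera images.
- big_clip_lug (a point): Centre of the lug (handle) of the largest clip: a 10 mm thick, 80 g steel horseshoe standing upright, open side down, in an 18 mm deep rack slot with 2 mm play. Lug 24 mm wide (own x), 10 thick (y), 46 high (z, up), on a 42 mm wide crown. Feet 76 mm below this point, 46 mm apart over their outsides. Clips stand 66 mm apart along y, in any order: most finger room along x.
- big_clip_bore (a point): Centre of the same clip's 28 mm bore, 45 mm below the lug's centre along own z. Own y is the bore's axis. Two sprung arms pinch to an 18 mm gap below the bore. Pushed down over the spindle they touch it with this point about 22 mm above its axis, resist most (8 to 15 N) near 17 mm, and from 8 mm down snap under it by themselves. Home: this point on the spindle axis, crown resting on the spindle.
- groove (a point): Centre of the groove, on the axis of the level steel spindle of the fixed green stand, 85 mm above the table. Own y runs along the spindle, z is up. Groove 28 mm in diameter and 28 mm long, between two flanges of 40 mm diameter; 69 mm free from the axis down to the base. Two 26 mm thick pillars, 62 mm either way along y, rise to 109 mm. The clip fits either way round.
- mid_clip_lug (a point): The middle-sized clip in the rack (29 mm wide crown, lug 17 mm wide and 36 mm high); this is the centre of its lug. Too small for the spindle: stays where it is. The order of the three clips in the rack varies.
- small_clip_lug (a point): The smallest clip in the rack (20 mm wide crown, lug 12 mm wide and 30 mm high); this is the centre of its lug. Too small for the spindle: stays where it is.
Mind the look-alikes: they are no part of the job. What is shaped like the part that bears big_clip_lug but orange or red is not meant.

How it is judged:
By the outcome, as a careful person would: the job done as asked, in the order asked, and still so for the second after the job is handed in, with the robot touching nothing.
It also fails if it takes over 40 s, if anything falls off the work surface, if the arm or the gripper's body presses on something with over 40 N, if the wrist force passes 120 N, or if a joint passes its speed limit or range.

## Working session

There is one attempt and no reset: what is moved stays moved. The work goes in short steps, Python scripts to look and compute and a shell command to move; the robot and the scene stay as the last step left them, time stands still between calls to the robot, and variables do not carry over. Pictures are saved under pics/ and viewed, about 8 in all and at most 12, crops included, and the job is handed in when it is done.

```bash
mkdir -p pics
cat > h.py <<'E'
import numpy as np, cv2
from station import *
def pts(c,mask):
    v,u=np.nonzero(mask&(c["range_z"]>0)); z=c["range_z"][v,u]; K=c["camera_matrix"]
    p=np.stack([(u-K[0,2])*z/K[0,0],(v-K[1,2])*z/K[1,1],z],1)
    T=c["cam_to_world"]; return p@T[:3,:3].T+T[:3,3]
E
python3 - <<'E'
from h import *
ims=[]
for n in ["top","side"]:
    c=read_camera(n); ims.append(c["pixels"]); cv2.imwrite(f"pics/{n}0.png",c["pixels"])
    print(n,c["cam_to_world"].round(3).tolist(),c["camera_matrix"][0,0])
    for l in ["big_clip_lug","mid_clip_lug","small_clip_lug","groove"]:
        for d in cut_out(n,l)[:3]:
            p=pts(c,d["mask"]); print(n,l,round(d["conf"],2),np.round(d["box"]),len(p), np.percentile(p,[2,50,98],axis=0).round(3).tolist() if len(p) else "")
print(get_obs())
E
```

```text
top [[-0.184, -0.963, 0.199, 0.338], [-0.983, 0.179, -0.041, 0.042], [0.004, -0.203, -0.979, 0.966], [0.0, 0.0, 0.0, 1.0]] 473.500181503206
top big_clip_lug 0.76 [157. 189.  32.  20.] 322 [[0.594, 0.314, 0.001], [0.604, 0.331, 0.059], [0.619, 0.351, 0.099]]
top big_clip_lug 0.72 [221. 179.  20.  18.] 114 [[0.588, 0.193, 0.009], [0.596, 0.201, 0.069], [0.607, 0.212, 0.1]]
top big_clip_lug 0.62 [176. 246.  20.  20.] 274 [[0.47, 0.291, 0.023], [0.488, 0.298, 0.072], [0.507, 0.307, 0.108]]
top mid_clip_lug 0.47 [245. 251.  13.  21.] 137 [[0.437, 0.166, 0.023], [0.449, 0.173, 0.059], [0.464, 0.181, 0.086]]
top small_clip_lug 0.64 [213. 246.   8.  14.] 101 [[0.461, 0.231, 0.011], [0.469, 0.235, 0.041], [0.481, 0.244, 0.07]]
top groove 0.57 [450. 206. 114.  89.] 5363 [[0.406, -0.328, 0.01], [0.463, -0.234, 0.018], [0.532, -0.143, 0.112]]
side [[-0.988, -0.11, 0.111, 0.445], [-0.156, 0.737, -0.658, 0.496], [-0.009, -0.667, -0.745, 0.624], [0.0, 0.0, 0.0, 1.0]] 385.27798409476344
side big_clip_lug 0.92 [314. 360.  30.  38.] 615 [[0.469, 0.285, 0.011], [0.488, 0.303, 0.065], [0.511, 0.31, 0.10
[... 581 characters left out ...]
-0.14, 0.111]]
{'t': 0.5, 'q': array([ 1.15493326,  0.47703291,  0.02239442,  1.55547949, -0.01149969,
        1.10930619, -0.08310046]), 'joint_vel': array([ 0.00095347,  0.00021843, -0.00126577, -0.00195301, -0.00013934,
       -0.00109154, -0.00046876]), 'joint_torque': array([-1.14957933e-03, -5.95805275e+01,  1.60443719e+00, -2.81287265e+01,
        1.23442872e-02,  2.53766768e-03, -6.62940192e-05]), 'eef_pos': array([ 0.20447282, -0.64325564,  0.25025209]), 'tool_rot': array([-0.10834104, -0.69874917, -0.10841038,  0.69875533]), 'contact_force': array([-0.01768716,  0.79040148,  0.00894878]), 'torque': array([ 0.02861831,  0.0432242 , -0.02533261]), 'gripper_width': 1.0014696629417916}
```

View pics/top0.png

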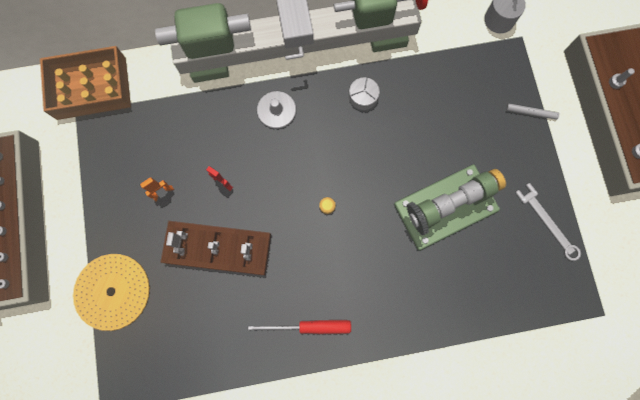

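View pics/side0.png

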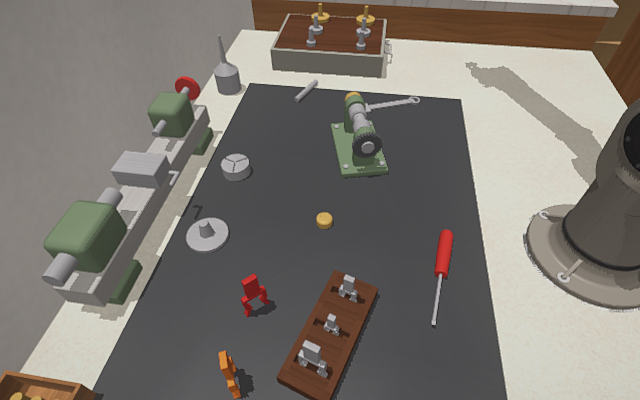

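Top view: rack with steel clips at (177,243), (213,246) and (245,250). The red clip at (220,178), orange at (157,189) are look-alikes. The left steel one at (177,243) is the biggest, so it fits. I'll confirm it in a crop and measure.

Run:
```python
from h import *
crops=[]
A=[];S=[]
for n,b in [("top",(150,215,130,70)),("side",(270,265,120,130)),("top",(390,160,130,90)),("side",(320,85,80,100))]:
    c=read_camera(n); x,y,w,h=b; crops.append(cv2.resize(c["pixels"][y:y+h,x:x+w],(400,300)))
    m=np.ones((400,640),bool); p=pts(c,m)
    near=p[np.linalg.norm(p[:,:2]-[.488,.30],axis=1)<.03]
    if len(crops)<3:
        t=near[near[:,2]>.075]; r=cv2.minAreaRect((t[:,:2]*1000).astype(np.float32)); print(n,"lug",len(t),r,np.percentile(near[:,2],99.5), t.mean(0))
        t2=near[near[:,2]>.098]; print("  top",len(t2),t2.mean(0) if len(t2) else"")
        for q in ([.45,.175],[.469,.238]):
            k=p[np.linalg.norm(p[:,:2]-q,axis=1)<.02]; k=k[k[:,2]>np.percentile(k[:,2],99)-.02]; print("  other",k.mean(0),k[:,2].max())
        rk=p[(p[:,2]>.018)&(p[:,2]<.032)&(np.linalg.norm(p[:,:2]-[.47,.235],axis=1)<.13)]; print("  rack",np.median(rk[:,2]),cv2.minAreaRect((rk[:,:2]*1000).astype(np.float32)))
        g=p[(np.linalg.norm(p[:,:2]-[.467,-.23],axis=1)<.15)]
        bs=g[(g[:,2]>.006)&(g[:,2]<.022)]; print("  base",np.median(bs[:,2]),cv2.minAreaRect((bs[:,:2]*1000).astype(np.float32)))
        hi=g[g[:,2]>.085]; mu=hi[:,:2].mean(0); d=np.linalg.svd(hi[:,:2]-mu,full_matrices=False)[2][0]; d*=np.sign(d[1]); nn=np.array([d[1],-d[0]])
        print("  axis",mu,d,np.degrees(np.arctan2(-d[0],d[1])))
        s=(g[:,:2]-mu)@d; o=(g[:,:2]-mu)@nn
        for a in np.arange(-.1,.1,.005):
            k=(s>=a)&(s<a+.005)&(g[:,2]>.075)
            if k.sum()>3: print("   %.4f n%d zmax %.4f o[%.4f %.4f] otop %.4f"%(a+.0025,k.sum(),np.percentile(g[k,2],97),o[k].min(),o[k].max(),o[k&(g[:,2]>np.percentile(g[k,2],80))].mean()))
cv2.imwrite("pics/crop1.png",np.vstack([np.hstack(crops[:2]),np.hstack(crops[2:])]))
```

```text
top lug 144 ((490.3711242675781, 300.4130859375), (11.073589324951172, 23.830018997192383), 75.37992095947266) 0.10728951480905645 [0.48963085 0.29863429 0.09797852]
  top 91 [0.49013425 0.29982696 0.10487235]
  other [0.45050528 0.17394351 0.07981905] 0.08626950790147381
  other [0.470207   0.23655077 0.06513056] 0.07106408596553226
  rack 0.025567460699154054 ((511.89599609375, 225.42562866210938), (207.5985870361328, 169.5257568359375), 72.53068542480469)
  base 0.015450616595673372 ((460.48858642578125, -240.89614868164062), (235.97122192382812, 202.91807556152344), 25.771297454833984)
  axis [ 0.46722674 -0.23166275] [-0.26584438  0.96401596] 15.417132107563154
   -0.0975 n52 zmax 0.1059 o[-0.0197 0.0211] otop -0.0009
   -0.0925 n53 zmax 0.1066 o[-0.0197 0.0209] otop 0.0018
   -0.0875 n79 zmax 0.1065 o[-0.0191 0.0210] otop -0.0002
   -0.0825 n15 zmax 0.1076 o[-0.0207 0.0221] otop 0.0036
   -0.0775 n61 zmax 0.1096 o[-0.0230 0.0231] otop 0.0030
   -0.0725 n66 zmax 0.1103 o[-0.0231 0.0242] otop 0.0008
   -0.0675 n66 zmax 0.1093 o[-0.0230 0.0241] otop 0.0011
   -0.0625 n70 zmax 0.10
[... 3612 characters left out ...]
62] otop -0.0006
   0.0125 n25 zmax 0.1039 o[-0.0197 0.0166] otop -0.0007
   0.0175 n23 zmax 0.1035 o[-0.0174 0.0172] otop -0.0008
   0.0225 n8 zmax 0.1043 o[-0.0094 0.0141] otop 0.0005
   0.0275 n16 zmax 0.1073 o[-0.0220 0.0200] otop -0.0025
   0.0325 n30 zmax 0.1082 o[-0.0179 0.0211] otop -0.0036
   0.0375 n28 zmax 0.1080 o[-0.0224 0.0214] otop -0.0002
   0.0425 n30 zmax 0.1079 o[-0.0211 0.0202] otop -0.0032
   0.0475 n12 zmax 0.1086 o[-0.0130 0.0195] otop -0.0021
   0.0575 n24 zmax 0.1164 o[-0.0275 0.0299] otop -0.0031
   0.0625 n64 zmax 0.1157 o[-0.0314 0.0304] otop -0.0037
   0.0675 n283 zmax 0.1141 o[-0.0346 0.0298] otop -0.0022
   0.0725 n101 zmax 0.0980 o[-0.0164 0.0114] otop -0.0023
```

View pics/crop1.png

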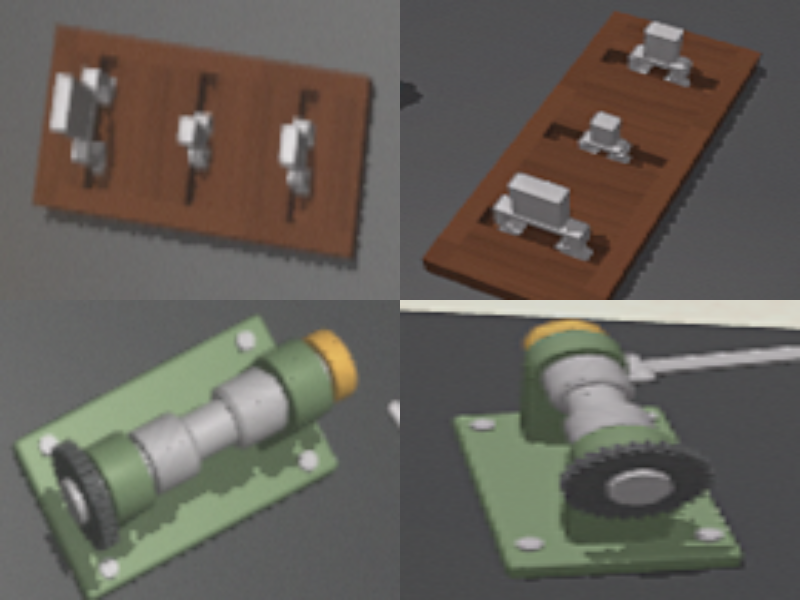

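The crop confirms it: the steel clip at top (177,243) has the widest crown and lug (lug 24 mm wide, measured), so it is the big one. Its lug centre is at about (0.490, 0.300, 0.084), own x at -17°. The groove is at about (0.4697, -0.2367), own x at +15.5°. Moving towards the groove first, with a wrist look on the way.

```bash
python3 -m jog '[{"dx":0.26,"dy":0.40,"dz":0.02,"rz":55.2,"gripper":0},{"dx":0.26,"dy":0.40,"dz":0.02,"rz":55.2,"gripper":0},{"dx":0.26,"dy":0.40,"dz":0.02,"rz":55.2,"gripper":0},{"dx":0.26,"dy":0.40,"dz":0.02,"rz":55.2,"gripper":0},{"dx":0.26,"dy":0.40,"dz":0.02,"rz":55.2,"gripper":0},{"dx":0.26,"dy":0.40,"dz":0.02,"rz":55.2,"gripper":0},{"dx":0.26,"dy":0.40,"dz":0.02,"rz":55.2,"gripper":0},{"dx":0.26,"dy":0.40,"dz":0.02,"rz":55.2,"gripper":0},{"dx":0.26,"dy":0.40,"dz":0.02,"rz":55.2,"gripper":0},{"dx":0.26,"dy":0.40,"dz":0.02,"rz":55.2,"gripper":0}]' 40
python3 - <<'E'
from h import *
c=read_camera("wrist"); cv2.imwrite("pics/w1.png",c["pixels"]); o=get_obs(); print(o["t"],o["eef_pos"],o["tool_rot"],o["q"].round(3))
p=pts(c,np.ones((400,640),bool)); g=p[(np.linalg.norm(p[:,:2]-[.4697,-.2367],axis=1)<.045)&(p[:,2]>.08)&(p[:,2]<.12)]
print(len(g)); d=np.array([-np.sin(np.radians(15.5)),np.cos(np.radians(15.5))]); nn=np.array([d[1],-d[0]])
s=(g[:,:2]-[.4697,-.2367])@d; q=(g[:,:2]-[.4697,-.2367])@nn
for a in np.arange(-.045,.045,.005):
    k=(s>=a)&(s<a+.005)
    if k.sum()>3: print("%.4f n%d z %.4f o[%.4f %.4f]"%(a+.0025,k.sum(),np.percentile(g[k,2],97),*np.percentile(q[k],[1,99])))
E
```

```text
0.75 [ 0.20450186 -0.64329106  0.25033285] [ 0.10839715  0.69875492  0.10836167 -0.69874843] [ 1.155  0.477  0.022  1.555 -0.011  1.109 -0.083]
0$[0]: bad value
```

```bash
python3 -m jog '[{"gripper":0.0,"dx":0.26,"dy":0.40,"dz":0.02,"rx":0.0,"ry":0.0,"rz":55.2}]' 40; python3 -m jog '[{"gripper":0.0,"dx":0.05,"dy":0.05,"dz":0.0,"rx":0.0,"ry":0.0,"rz":8.0}]' 40
```

```text
t: 0.85
eef_pos: [0.2261, -0.6056, 0.2518]
tool_rot: [-0.159, -0.688, -0.157, 0.691]
contact_force: [0.3, -1.1, 0.3]
gripper_width: 1.001
t: 0.95
eef_pos: [0.2653, -0.566, 0.2524]
tool_rot: [-0.209, -0.675, -0.208, 0.676]
contact_force: [2.0, 0.8, 0.4]
gripper_width: 1.001
```

```bash
python3 -m jog '[{"gripper":0.0,"dx":0.20,"dy":0.33,"dz":0.02,"rx":0.0,"ry":0.0,"rz":38.5},{"gripper":0.0,"dx":0.20,"dy":0.33,"dz":0.02,"rx":0.0,"ry":0.0,"rz":38.5},{"gripper":0.0,"dx":0.20,"dy":0.33,"dz":0.02,"rx":0.0,"ry":0.0,"rz":38.5},{"gripper":0.0,"dx":0.20,"dy":0.33,"dz":0.02,"rx":0.0,"ry":0.0,"rz":38.5},{"gripper":0.0,"dx":0.20,"dy":0.33,"dz":0.02,"rx":0.0,"ry":0.0,"rz":38.5},{"gripper":0.0,"dx":0.20,"dy":0.33,"dz":0.02,"rx":0.0,"ry":0.0,"rz":38.5},{"gripper":0.0,"dx":0.20,"dy":0.33,"dz":0.02,"rx":0.0,"ry":0.0,"rz":38.5},{"gripper":0.0,"dx":0.20,"dy":0.33,"dz":0.02,"rx":0.0,"ry":0.0,"rz":38.5},{"gripper":0.0,"dx":0.20,"dy":0.33,"dz":0.02,"rx":0.0,"ry":0.0,"rz":38.5},{"gripper":0.0,"dx":0.20,"dy":0.33,"dz":0.02,"rx":0.0,"ry":0.0,"rz":38.5}]' 40
cat > g.py <<'E'
from h import *
c=read_camera("wrist"); cv2.imwrite("pics/w1.png",c["pixels"]); o=get_obs(); print(o["t"],o["eef_pos"],o["tool_rot"],o["q"].round(3))
p=pts(c,np.ones((400,640),bool)); g=p[(np.linalg.norm(p[:,:2]-[.4697,-.2367],axis=1)<.045)&(p[:,2]>.08)&(p[:,2]<.12)]
print(len(g)); d=np.array([-np.sin(np.radians(15.5)),np.cos(np.radians(15.5))]); nn=np.array([d[1],-d[0]])
s=(g[:,:2]-[.4697,-.2367])@d; q=(g[:,:2]-[.4697,-.2367])@nn
for a in np.arange(-.045,.045,.005):
    k=(s>=a)&(s<a+.005)
    if k.sum()>3: print("%.4f n%d z %.4f o[%.4f %.4f]"%(a+.0025,k.sum(),np.percentile(g[k,2],97),*np.percentile(q[k],[1,99])))
E
python3 g.py
```

```text
t: 1.95
eef_pos: [0.4674, -0.2355, 0.2726]
tool_rot: [-0.42, -0.569, -0.42, 0.569]
contact_force: [-0.2, -0.8, -0.2]
gripper_width: 1.001
2.0 [ 0.46668568 -0.23676122  0.27237788] [-0.41919981 -0.56928422 -0.41903437  0.56973432] [ 0.681  0.232 -0.386  1.869  0.1    1.06  -0.047]
3719
-0.0425 n145 z 0.1049 o[-0.0162 0.0181]
-0.0375 n214 z 0.1049 o[-0.0170 0.0204]
-0.0325 n217 z 0.1047 o[-0.0174 0.0203]
-0.0275 n214 z 0.1047 o[-0.0169 0.0204]
-0.0225 n224 z 0.1046 o[-0.0168 0.0205]
-0.0175 n285 z 0.1033 o[-0.0171 0.0192]
-0.0125 n161 z 0.0990 o[-0.0125 0.0146]
-0.0075 n154 z 0.0988 o[-0.0120 0.0146]
-0.0025 n164 z 0.0991 o[-0.0123 0.0147]
0.0025 n160 z 0.0990 o[-0.0119 0.0145]
0.0075 n164 z 0.0991 o[-0.0120 0.0147]
0.0125 n160 z 0.1044 o[-0.0161 0.0200]
0.0175 n243 z 0.1047 o[-0.0169 0.0204]
0.0225 n248 z 0.1046 o[-0.0172 0.0205]
0.0275 n250 z 0.1049 o[-0.0173 0.0204]
0.0325 n252 z 0.1047 o[-0.0170 0.0205]
0.0375 n254 z 0.1047 o[-0.0172 0.0203]
0.0425 n210 z 0.1040 o[-0.0170 0.0189]
```

View pics/w1.png

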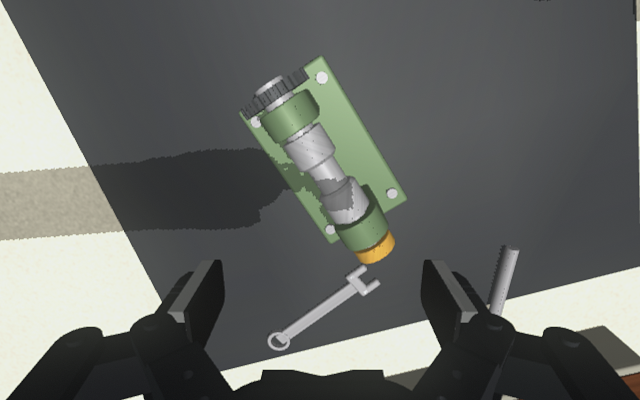

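Wrist view: groove at pixel (327,176), spindle clear. Three views average to a groove at (0.4705, -0.2375). Over to the rack.

```bash
python3 -m jog '[{"gripper":0.0,"dx":0.023,"dy":0.50,"dz":0.0,"rx":0.0,"ry":0.0,"rz":0.0},{"gripper":0.0,"dx":0.023,"dy":0.50,"dz":0.0,"rx":0.0,"ry":0.0,"rz":0.0},{"gripper":0.0,"dx":0.023,"dy":0.50,"dz":0.0,"rx":0.0,"ry":0.0,"rz":0.0},{"gripper":0.0,"dx":0.023,"dy":0.50,"dz":0.0,"rx":0.0,"ry":0.0,"rz":0.0},{"gripper":0.0,"dx":0.023,"dy":0.50,"dz":0.0,"rx":0.0,"ry":0.0,"rz":0.0},{"gripper":0.0,"dx":0.023,"dy":0.50,"dz":0.0,"rx":0.0,"ry":0.0,"rz":0.0},{"gripper":0.0,"dx":0.023,"dy":0.535,"dz":0.0,"rx":0.0,"ry":0.0,"rz":0.0},{"gripper":0.0,"dx":0.023,"dy":0.535,"dz":0.0,"rx":0.0,"ry":0.0,"rz":0.0},{"gripper":0.0,"dx":0.023,"dy":0.535,"dz":0.0,"rx":0.0,"ry":0.0,"rz":0.0},{"gripper":0.0,"dx":0.023,"dy":0.535,"dz":0.0,"rx":0.0,"ry":0.0,"rz":0.0}]' 40
python3 -m jog '[{"gripper":0.0,"dx":0.0,"dy":0.025,"dz":0.0,"rx":0.0,"ry":0.0,"rz":0.0},{"gripper":0.0,"dx":0.0,"dy":0.025,"dz":0.0,"rx":0.0,"ry":0.0,"rz":0.0},{"gripper":0.0,"dx":0.0,"dy":0.025,"dz":0.0,"rx":0.0,"ry":0.0,"rz":0.0}]' 40
python3 - <<'E'
from h import *
c=read_camera("wrist"); cv2.imwrite("pics/w2.png",c["pixels"]); o=get_obs(); print(o["t"],o["eef_pos"],o["tool_rot"],o["q"].round(3))
p=pts(c,np.ones((400,640),bool)); g=p[(np.linalg.norm(p[:,:2]-[.49,.30],axis=1)<.035)]
for z in (.045,.075,.098):
    t=g[g[:,2]>z]
    if len(t)>5: print(z,len(t),cv2.minAreaRect((t[:,:2]*1000).astype(np.float32)),t.mean(0))
print(np.percentile(g[:,2],[99.5]),c["cam_to_world"][:3,3])
E
```

```text
t: 3.0
eef_pos: [0.4897, 0.2631, 0.2722]
tool_rot: [-0.418, -0.57, -0.418, 0.57]
contact_force: [0.6, 0.3, 1.2]
gripper_width: 1.0
t: 3.3
eef_pos: [0.4895, 0.2868, 0.2718]
tool_rot: [-0.419, -0.569, -0.419, 0.57]
contact_force: [-0.1, 0.2, -0.4]
gripper_width: 1.001
3.35 [0.48965681 0.28602582 0.27188188] [-0.41877231 -0.56960849 -0.41795271  0.57051859] [-0.098  0.357 -0.681  1.757  0.248  1.117 -1.163]
0.045 10402 ((489.9568786621094, 299.9819030761719), (10.831937789916992, 69.81437683105469), 72.71275329589844) [0.48860099 0.30132526 0.31375462]
0.075 10097 ((489.9568786621094, 299.9819030761719), (10.831937789916992, 69.81437683105469), 72.71275329589844) [0.4884712  0.30132414 0.32140365]
0.098 9962 ((489.9568786621094, 299.9819030761719), (10.831937789916992, 69.81437683105469), 72.71275329589844) [0.48840152 0.30129231 0.3245853 ]
[0.34006195] [0.51394918 0.36315023 0.39476383]
```

View pics/w2.png

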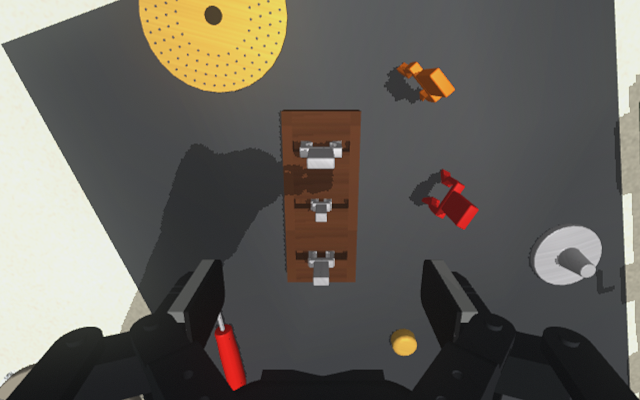

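Wrist view: big clip at (320,153), mid (320,262) and small (320,208), with the rack upright in the image, so the jaws are aligned. Refining with the gripper points filtered out.

Run:
```python
from h import *
c=read_camera("wrist")
p=pts(c,np.ones((400,640),bool)); g=p[(np.linalg.norm(p[:,:2]-[.49,.30],axis=1)<.04)&(p[:,2]<.13)]
for z in (.08,.1):
    t=g[g[:,2]>z]; print(z,len(t),cv2.minAreaRect((t[:,:2]*1000).astype(np.float32)),t.mean(0))
print(np.percentile(g[:,2],[99.5]),get_obs()["eef_pos"])
```

```text
0.08 462 ((492.0965881347656, 299.21868896484375), (10.54074764251709, 23.913013458251953), 72.2389144897461) [0.49259511 0.30052826 0.10187255]
0.1 349 ((491.81915283203125, 299.23504638671875), (10.33605670928955, 23.407548904418945), 71.61731719970703) [0.49221745 0.29952457 0.10562241]
[0.10710363] [0.48967055 0.28573589 0.27198042]
```

```bash
python3 -m jog '[{"gripper":0.0,"dx":0.0013,"dy":0.014,"dz":-0.03,"rx":0.0,"ry":0.0,"rz":0.0},{"gripper":0.0,"dx":0.0013,"dy":0.014,"dz":-0.07,"rx":0.0,"ry":0.0,"rz":0.0},{"gripper":0.0,"dx":0.0013,"dy":0.014,"dz":-0.11,"rx":0.0,"ry":0.0,"rz":0.0},{"gripper":0.0,"dx":0.0013,"dy":0.014,"dz":-0.14,"rx":0.0,"ry":0.0,"rz":0.0},{"gripper":0.0,"dx":0.0013,"dy":0.014,"dz":-0.16,"rx":0.0,"ry":0.0,"rz":0.0},{"gripper":0.0,"dx":0.0013,"dy":0.014,"dz":-0.175,"rx":0.0,"ry":0.0,"rz":0.0},{"gripper":0.0,"dx":0.0013,"dy":0.014,"dz":-0.185,"rx":0.0,"ry":0.0,"rz":0.0},{"gripper":0.0,"dx":0.0013,"dy":0.014,"dz":-0.186,"rx":0.0,"ry":0.0,"rz":0.0},{"gripper":0.0,"dx":0.0013,"dy":0.014,"dz":-0.186,"rx":0.0,"ry":0.0,"rz":0.0}]' 40
```

```text
t: 4.3
eef_pos: [0.4906, 0.3025, 0.087]
tool_rot: [0.419, 0.57, 0.419, -0.569]
contact_force: [-0.2, 0.2, -0.0]
gripper_width: 1.002
```

```bash
python3 -m jog '[{"gripper":0.0,"dx":0.0005,"dy":-0.0025,"dz":-0.001,"rx":0.0,"ry":0.0,"rz":0.0},{"gripper":0.8,"dx":0.0005,"dy":-0.0025,"dz":-0.001,"rx":0.0,"ry":0.0,"rz":0.0},{"gripper":0.9,"dx":0.0005,"dy":-0.0025,"dz":-0.001,"rx":0.0,"ry":0.0,"rz":0.0},{"gripper":0.9,"dx":0.0005,"dy":-0.0025,"dz":-0.001,"rx":0.0,"ry":0.0,"rz":0.0},{"gripper":0.9,"dx":0.0005,"dy":-0.0025,"dz":-0.001,"rx":0.0,"ry":0.0,"rz":0.0},{"gripper":0.9,"dx":0.0005,"dy":-0.0025,"dz":-0.001,"rx":0.0,"ry":0.0,"rz":0.0},{"gripper":0.9,"dx":0.0005,"dy":-0.0025,"dz":-0.001,"rx":0.0,"ry":0.0,"rz":0.0},{"gripper":0.9,"dx":0.0005,"dy":-0.0025,"dz":-0.001,"rx":0.0,"ry":0.0,"rz":0.0}]' 60
```

```text
t: 5.1
eef_pos: [0.4906, 0.3001, 0.0855]
tool_rot: [0.419, 0.569, 0.419, -0.569]
contact_force: [-0.2, 0.8, 0.9]
gripper_width: 0.267
```

```bash
python3 -m jog '[{"gripper":1.0,"dx":0.0,"dy":0.0,"dz":0.0,"rx":0.0,"ry":0.0,"rz":0.0},{"gripper":1.0,"dx":0.0,"dy":0.0,"dz":0.0,"rx":0.0,"ry":0.0,"rz":0.0},{"gripper":1.0,"dx":0.0,"dy":0.0,"dz":0.01,"rx":0.0,"ry":0.0,"rz":0.0},{"gripper":1.0,"dx":0.0,"dy":0.0,"dz":0.02,"rx":0.0,"ry":0.0,"rz":0.0},{"gripper":1.0,"dx":0.0,"dy":0.0,"dz":0.03,"rx":0.0,"ry":0.0,"rz":0.0},{"gripper":1.0,"dx":0.0,"dy":0.0,"dz":0.06,"rx":0.0,"ry":0.0,"rz":0.0},{"gripper":1.0,"dx":0.0,"dy":0.0,"dz":0.10,"rx":0.0,"ry":0.0,"rz":0.0},{"gripper":1.0,"dx":0.0,"dy":0.0,"dz":0.14,"rx":0.0,"ry":0.0,"rz":0.0},{"gripper":1.0,"dx":0.0,"dy":0.0,"dz":0.15,"rx":0.0,"ry":0.0,"rz":0.0}]' 90
python3 - <<'E'
from h import *
print(get_obs()["eef_pos"])
ims=[]
for n in ["side","wrist"]:
    c=read_camera(n); d=cut_out(n,"big_clip_lug"); ims.append(c["pixels"])
    for k in d:
        p=pts(c,k["mask"]); print(n,k["conf"],np.round(k["box"]),np.median(p,axis=0).round(3) if len(p) else 0)
cv2.imwrite("pics/l.png",np.vstack([ims[0][200:400,200:600],ims[1][200:400,120:520]]))
E
```

```text
t: 6.0
eef_pos: [0.492, 0.3018, 0.241]
tool_rot: [0.42, 0.572, 0.419, -0.567]
contact_force: [1.2, 0.4, -0.6]
gripper_width: 0.266
[0.49197656 0.30183976 0.24099625]
side 0.78 [252. 296.  31.  43.] [0.604 0.212 0.056]
side 0.74 [309. 312.  35.  55.] [0.494 0.305 0.22 ]
side 0.67 [228. 375.  23.  50.] [0.601 0.342 0.064]
wrist 0.89 [463. 222.  66.  72.] [0.605 0.211 0.061]
wrist 0.78 [322. 269.  85. 122.] [0.493 0.303 0.239]
wrist 0.64 [439.  98.  63.  42.] [0.603 0.336 0.073]
```

View pics/l.png

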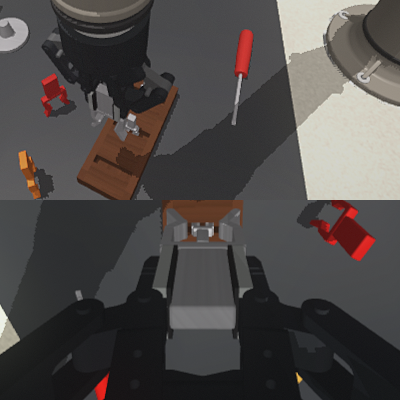

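Side crop: the clip is held upright in the jaws at (100,100). The wrist crop at (205,290) shows it square, with the other clips still in the rack. Carrying it over to the groove.

```bash
python3 -m jog '[{"gripper":1.0,"dx":-0.001,"dy":-0.02,"dz":0.0,"rx":0.0,"ry":0.0,"rz":1.0},{"gripper":1.0,"dx":-0.003,"dy":-0.06,"dz":0.0,"rx":0.0,"ry":0.0,"rz":4.0},{"gripper":1.0,"dx":-0.005,"dy":-0.105,"dz":0.0,"rx":0.0,"ry":0.0,"rz":8.0},{"gripper":1.0,"dx":-0.007,"dy":-0.15,"dz":0.0,"rx":0.0,"ry":0.0,"rz":12.0},{"gripper":1.0,"dx":-0.009,"dy":-0.195,"dz":0.0,"rx":0.0,"ry":0.0,"rz":16.0},{"gripper":1.0,"dx":-0.011,"dy":-0.24,"dz":0.0,"rx":0.0,"ry":0.0,"rz":20.0},{"gripper":1.0,"dx":-0.013,"dy":-0.285,"dz":0.0,"rx":0.0,"ry":0.0,"rz":24.0},{"gripper":1.0,"dx":-0.015,"dy":-0.33,"dz":0.0,"rx":0.0,"ry":0.0,"rz":28.0},{"gripper":1.0,"dx":-0.017,"dy":-0.375,"dz":0.0,"rx":0.0,"ry":0.0,"rz":30.0},{"gripper":1.0,"dx":-0.018,"dy":-0.42,"dz":0.0,"rx":0.0,"ry":0.0,"rz":32.8}]' 90
python3 -m jog '[{"gripper":1.0,"dx":-0.001,"dy":-0.04,"dz":0.0,"rx":0.0,"ry":0.0,"rz":0.0},{"gripper":1.0,"dx":-0.002,"dy":-0.08,"dz":0.0,"rx":0.0,"ry":0.0,"rz":0.0},{"gripper":1.0,"dx":-0.003,"dy":-0.105,"dz":0.0,"rx":0.0,"ry":0.0,"rz":0.0},{"gripper":1.0,"dx":-0.003,"dy":-0.117,"dz":0.0,"rx":0.0,"ry":0.0,"rz":0.0},{"gripper":1.0,"dx":-0.003,"dy":-0.1185,"dz":0.0,"rx":0.0,"ry":0.0,"rz":0.0},{"gripper":1.0,"dx":-0.003,"dy":-0.1185,"dz":0.0,"rx":0.0,"ry":0.0,"rz":0.0},{"gripper":1.0,"dx":-0.003,"dy":-0.1185,"dz":0.0,"rx":0.0,"ry":0.0,"rz":0.0}]' 90
```

```text
t: 7.2
eef_pos: [0.4707, -0.1219, 0.2337]
tool_rot: [0.562, 0.427, 0.564, -0.428]
contact_force: [1.3, -0.3, -0.3]
gripper_width: 0.266
t: 7.9
eef_pos: [0.4698, -0.2364, 0.2352]
tool_rot: [0.563, 0.427, 0.564, -0.427]
contact_force: [-0.0, -0.1, -1.1]
gripper_width: 0.27
```

```bash
python3 -m jog '[{"gripper":1.0,"dx":0.0007,"dy":-0.001,"dz":-0.02,"rx":0.0,"ry":0.0,"rz":0.0},{"gripper":1.0,"dx":0.0007,"dy":-0.001,"dz":-0.04,"rx":0.0,"ry":0.0,"rz":0.0},{"gripper":1.0,"dx":0.0007,"dy":-0.001,"dz":-0.05,"rx":0.0,"ry":0.0,"rz":0.0},{"gripper":1.0,"dx":0.0007,"dy":-0.001,"dz":-0.05,"rx":0.0,"ry":0.0,"rz":0.0},{"gripper":1.0,"dx":0.0007,"dy":-0.001,"dz":-0.05,"rx":0.0,"ry":0.0,"rz":0.0}]' 90
python3 - <<'E'
from h import *
print(get_obs()["eef_pos"])
a=[]
for n,b in [("side",(320,80,90,110)),("wrist",(220,100,200,200))]:
    c=read_camera(n); x,y,w,h=b; a.append(cv2.resize(c["pixels"][y:y+h,x:x+w],(400,490)))
    d=cut_out(n,"big_clip_lug")
    for k in d:
        p=pts(c,k["mask"]); print(n,round(k["conf"],2),np.round(k["box"]),np.percentile(p,[2,50,98],axis=0).round(3).tolist() if len(p) else 0)
    if n=="wrist":
        p=pts(c,np.ones((400,640),bool)); r=np.radians(15.6); d=np.array([-np.sin(r),np.cos(r)]); nn=np.array([d[1],-d[0]])
        s=(p[:,:2]-[.4705,-.2375])@d; o=(p[:,:2]-[.4705,-.2375])@nn
        for nm,k in [("fl-",(s>-.045)&(s<-.018)&(abs(p[:,2]-.098)<.008)),("fl+",(s>.018)&(s<.045)&(abs(p[:,2]-.098)<.008)),("clip",(abs(s)<.02)&(p[:,2]>.13)&(p[:,2]<.155)),("cliplow",(abs(s)<.012)&(p[:,2]>.11)&(p[:,2]<.13))]:
            k&=abs(o)<.03
            if k.sum()>5: print(nm,k.sum(),"o",np.percentile(o[k],[1,50,99]).round(4),"s",np.percentile(s[k],[1,50,99]).round(4),p[k,2].max())
cv2.imwrite("pics/a.png",np.hstack(a))
E
```

```text
t: 8.4
eef_pos: [0.4707, -0.2389, 0.186]
tool_rot: [0.563, 0.428, 0.563, -0.427]
contact_force: [0.7, -0.1, -1.5]
gripper_width: 0.264
[ 0.47073829 -0.23892729  0.1859519 ]
side 0.77 [363.  94.  22.  42.] [[0.449, -0.469, -0.001], [0.468, -0.235, 0.16], [0.491, -0.228, 0.206]]
side 0.63 [256. 295.  30.  41.] [[0.587, 0.18, -0.001], [0.603, 0.21, 0.052], [0.622, 0.225, 0.098]]
side 0.58 [229. 374.  22.  50.] [[0.593, 0.314, -0.001], [0.601, 0.342, 0.057], [0.628, 0.353, 0.099]]
wrist 0.56 [322. 267.  88. 120.] [[0.451, -0.247, 0.113], [0.47, -0.236, 0.187], [0.489, -0.23, 0.208]]
fl- 263 o [-0.0137  0.0004  0.0139] s [-0.025  -0.0206 -0.0181] 0.10510969230396333
fl+ 2470 o [-0.0181 -0.0001  0.0183] s [0.0183 0.0319 0.0446] 0.10575572611219722
clip 863 o [-0.0204 -0.0037  0.0209] s [-0.0074  0.0017  0.0027] 0.15497516847492318
cliplow 424 o [-0.0219  0.0094  0.0226] s [-0.0066  0.002   0.0027] 0.12999063389167612
```

View pics/a.png

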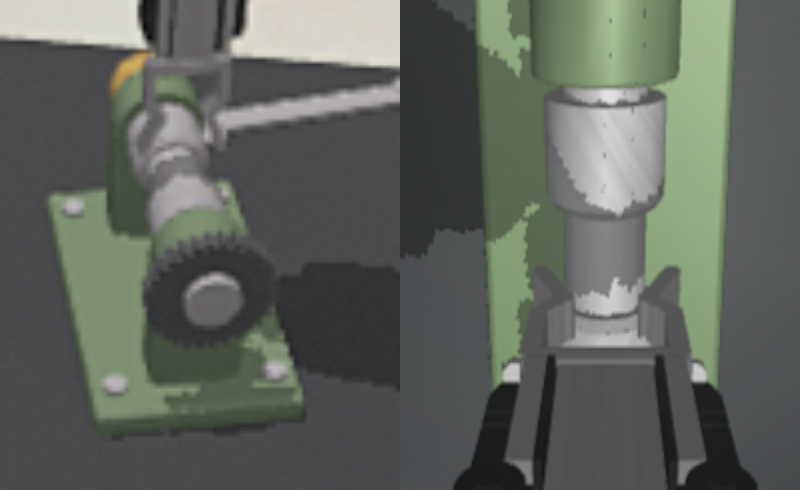

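The clip is centred over the spindle: across offset is 0.3 mm and along the groove it is within 2 mm. In the wrist crop the feet at (545,285) and (665,285) straddle the spindle at (605,280). Pushing down.

```bash
python3 -m jog '[{"gripper":1.0,"dx":0.0,"dy":0.001,"dz":-0.006,"rx":0.0,"ry":0.0,"rz":0.0},{"gripper":1.0,"dx":0.0,"dy":0.001,"dz":-0.012,"rx":0.0,"ry":0.0,"rz":0.0},{"gripper":1.0,"dx":0.0,"dy":0.001,"dz":-0.018,"rx":0.0,"ry":0.0,"rz":0.0},{"gripper":1.0,"dx":0.0,"dy":0.001,"dz":-0.024,"rx":0.0,"ry":0.0,"rz":0.0},{"gripper":1.0,"dx":0.0,"dy":0.001,"dz":-0.029,"rx":0.0,"ry":0.0,"rz":0.0},{"gripper":1.0,"dx":0.0,"dy":0.001,"dz":-0.032,"rx":0.0,"ry":0.0,"rz":0.0},{"gripper":1.0,"dx":0.0,"dy":0.001,"dz":-0.034,"rx":0.0,"ry":0.0,"rz":0.0}]' 100
python3 -m jog '[{"gripper":1.0,"dx":0.0,"dy":0.0,"dz":-0.003,"rx":0.0,"ry":0.0,"rz":0.0},{"gripper":1.0,"dx":0.0,"dy":0.0,"dz":-0.005,"rx":0.0,"ry":0.0,"rz":0.0}]' 100
```

```text
t: 9.3
eef_pos: [0.4713, -0.2388, 0.1526]
tool_rot: [0.564, 0.428, 0.562, -0.428]
contact_force: [-2.5, 0.7, 16.6]
gripper_width: 0.263
t: 9.5
eef_pos: [0.472, -0.2394, 0.1484]
tool_rot: [0.564, 0.428, 0.561, -0.428]
contact_force: [-2.3, -0.7, 12.8]
gripper_width: 0.262
```

```bash
python3 -m jog '[{"gripper":1.0,"dx":0.0,"dy":0.0,"dz":-0.004,"rx":0.0,"ry":0.0,"rz":0.0},{"gripper":1.0,"dx":0.0,"dy":0.0,"dz":-0.008,"rx":0.0,"ry":0.0,"rz":0.0},{"gripper":1.0,"dx":0.0,"dy":0.0,"dz":-0.011,"rx":0.0,"ry":0.0,"rz":0.0}]' 100
python3 -m jog '[{"gripper":1.0,"dx":0.0,"dy":0.0,"dz":-0.002,"rx":0.0,"ry":0.0,"rz":0.0},{"gripper":1.0,"dx":0.0,"dy":0.0,"dz":-0.004,"rx":0.0,"ry":0.0,"rz":0.0},{"gripper":1.0,"dx":0.0,"dy":0.0,"dz":-0.005,"rx":0.0,"ry":0.0,"rz":0.0}]' 100
```

```text
t: 9.8
eef_pos: [0.4703, -0.2387, 0.1352]
tool_rot: [0.563, 0.428, 0.563, -0.428]
contact_force: [0.5, -0.4, -1.4]
gripper_width: 0.264
t: 10.1
eef_pos: [0.47, -0.2383, 0.131]
tool_rot: [0.563, 0.428, 0.563, -0.428]
contact_force: [-6.1, 1.8, 17.0]
gripper_width: 0.264
```

Force passed the peak, dropped to about 0, then rose to 17 N at z=0.131, as expected with the crown seated. Release and retreat.

```bash
python3 -m jog '[{"gripper":1.0,"dx":0.0,"dy":0.0,"dz":0.0008,"rx":0.0,"ry":0.0,"rz":0.0},{"gripper":0.3,"dx":0.0,"dy":0.0,"dz":0.0008,"rx":0.0,"ry":0.0,"rz":0.0},{"gripper":0.1,"dx":0.0,"dy":0.0,"dz":0.0008,"rx":0.0,"ry":0.0,"rz":0.0},{"gripper":0.1,"dx":0.0,"dy":0.0,"dz":0.0008,"rx":0.0,"ry":0.0,"rz":0.0},{"gripper":0.1,"dx":0.0,"dy":0.0,"dz":0.0008,"rx":0.0,"ry":0.0,"rz":0.0},{"gripper":0.1,"dx":0.0,"dy":0.0,"dz":0.02,"rx":0.0,"ry":0.0,"rz":0.0},{"gripper":0.1,"dx":0.0,"dy":0.0,"dz":0.05,"rx":0.0,"ry":0.0,"rz":0.0},{"gripper":0.1,"dx":0.0,"dy":0.0,"dz":0.09,"rx":0.0,"ry":0.0,"rz":0.0},{"gripper":0.1,"dx":0.0,"dy":0.0,"dz":0.12,"rx":0.0,"ry":0.0,"rz":0.0},{"gripper":0.1,"dx":0.0,"dy":0.0,"dz":0.12,"rx":0.0,"ry":0.0,"rz":0.0}]' 40
python3 - <<'E'
from h import *
print(get_obs()["eef_pos"])
a=[]
for n,b in [("side",(320,80,90,110)),("wrist",(220,60,200,200)),("side",(270,265,120,130))]:
    c=read_camera(n); x,y,w,h=b; a.append(cv2.resize(c["pixels"][y:y+h,x:x+w],(266,300)))
    if n=="wrist":
        p=pts(c,np.ones((400,640),bool)); p=p[(np.linalg.norm(p[:,:2]-[.4705,-.2375],axis=1)<.03)&(p[:,2]<.2)]
        r=np.radians(15.6); d=np.array([-np.sin(r),np.cos(r)]); nn=np.array([d[1],-d[0]]); q=p[:,:2]-[.4705,-.2375]
        t=p[:,2]>.13; print("lug top z",np.percentile(p[:,2],99),cv2.minAreaRect((p[t][:,:2]*1000).astype(np.float32)),"o",(q[t]@nn).mean(),"s",(q[t]@d).mean())
        t=p[:,2]>.147; print("top s",(q[t]@d).mean())
cv2.imwrite("pics/f.png",np.hstack(a))
E
```

```text
t: 11.1
eef_pos: [0.4727, -0.2392, 0.2549]
tool_rot: [0.566, 0.428, 0.56, -0.427]
contact_force: [0.4, -0.4, -0.6]
gripper_width: 0.9
[ 0.47273988 -0.23923615  0.25485818]
lug top z 0.15243871191808764 ((469.38531494140625, -238.43592834472656), (24.17037010192871, 10.054139137268066), 16.523914337158203) o -0.0012729627794344962 s 0.000966702751405344
top s -0.0002986020860696084
```

View pics/f.png

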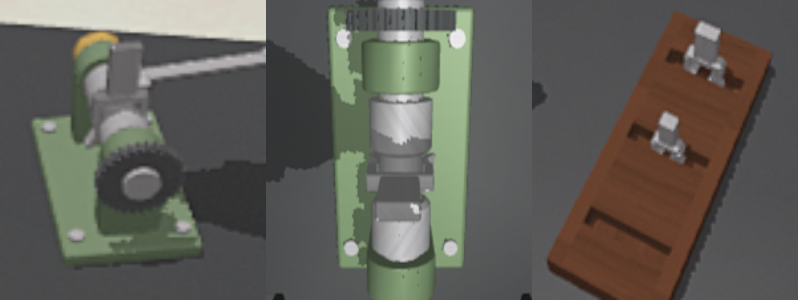

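The clip sits upright on the groove at (125,80), the jaws are clear, and both small clips are in their slots at (708,50) and (668,135). Lug top is at 152.4 mm (153 expected when home). Handing in.

```bash
python3 -c "
from station import *
print(get_obs()['t']); print(hand_in())"
```

```text
11.25
the job is handed in; nothing more can be done
None
```

The largest steel clip is on the spindle groove and released, and I handed the job in at about 11 s. The two smaller clips are still in their slots, and the red and orange look-alikes were left alone.

- **Push:** I read about 17 N when the arms met the spindle. It fell to about 0 as the clip snapped under, then rose to 17 N as the crown seated at TCP height 131 mm.
- **After release:** the lug top measured 152.4 mm, against 153 mm expected when fully home. The clip is upright, about 1 mm off centre across the spindle (within camera calibration) and centred along the groove. The gripper is clear above it.
- **Failures and disagreements:**
  - The first jog call was refused ("bad value") because its rows left out `rx` and `ry`; nothing moved.
  - The three cameras put the groove 1–2 mm apart, so I used an average.
  - The 17 N at first contact is slightly above the stated 8–15 N.

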